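Make up the return kits for a calibrated transmitter and a temperature probe

ROBOT

A 6-joint arm with a two-finger parallel gripper is mounted at the origin on the work surface. World frame = base frame: x ahead of the robot, y to its left, z up, the work surface at z = 0. Lengths are in m, angles in degrees, forces in N, time in s.
With the tool pointing down it reaches from about 0.35 to 0.875 m from the base axis. Payload 4.2 kg.
Tool frame: the origin (TCP) lies midway between the tips of the shut fingers; the grasp point (between the pads) lies 19 mm behind it; y points along the fingers, z is the direction in which the jaws open and shut, and the axes are right-handed (so a half turn about y gives the same grasp; the last joint's range is limited). The gripper opens to 87 mm and grips with 3 to 60 N. Pads are 19 mm wide; open, the fingers measure 117 mm over their backs; the gripper's body (75 mm by 190 mm) begins 51 mm behind the grasp point.
Start: joints at [-53.938, 22.042, 0.453, 0, -68.411, -14.817], TCP at [0.226, -0.582, 0.223] pointing down, gripper open.
Joint ranges: [-179.83, 179.83], [-69.29, 118.12], [-61.27, 80.66], [-181.25, 117.63], [-171.15, -9.14], [-177.46, 177.46]. Speed limits (degrees/s): [159.86, 159.86, 180, 180, 180, 180].

INTERFACE

Orientations are given as [roll, pitch, yaw] about the fixed x, y, z axes, in that order (R = Rz(yaw) Ry(pitch) Rx(roll)).
In Python, from workcell import env gives the robot as it stands. The module is installed in compiled form; this text tells all that it offers. Calls block until the motion is done:
- env.goto(position, orientation): joint-space move of the TCP to a pose.
- env.move_straight(position, rotation=None, rate=0.15, force_limit=None): straight line of the TCP; rotation=None keeps the orientation; rate is the mean speed in m/s. With force_limit (N) it stops when the force on the tool has changed by that much, and returns True; else False.
- env.set_joints(angles): joint-space move.
- env.gripper_to(opening, grasp_force=None): opening from 0.0 (shut) to 1.0 (fully open); grasp_force is the grip in N (None keeps the last); returns when the fingers have stopped.
- env.dwell(seconds).
- env.inverse_kinematics(position, orientation): joint angles nearest the present ones, or None.
- env.read_state(): the state.
- env.grab_frame(name): name is "scene" or "side" or "wrist"; returns a dict with "image" (400x640x3 uint8, blue, green, red), "fx", "fy", "cx", "cy" (pixels), "position" and "orientation" of the camera in the world. Camera axes: x right, y up, looking along -z (the intrinsics and any distortion apply to the point x, -y, -z); pixel columns grow to the right and rows downward; lengths in m; the calibration is good to about 2 mm. The wrist camera is an equidistant fisheye: a pixel r from the principal point sees the ray r / f radians off the axis. A picture is of the moment at which its call begins. There is no depth.
A pose or a line that the arm cannot do raises env.Unreachable and nothing moves.
- env.close_job(): hands the job in, once; it reports no verdict.
Trained networks look in a picture, given as the dict that the camera call returned (one of the last four; its "shot" number tells which), for a name from the list of things; names that differ only in an ending like _2 or _b are one class to them, and where a whole thing is asked for, a point or a joint stands for the part that bears it (a point fixed in the world has none). Each returns a list of dicts, best first, with "score" (0 to 1); they miss things now and then, are a little off and sometimes report something else, mostly with a low value. They report only what shows in the picture. A call takes as long as a camera call. They do not tell look-alikes from the thing itself.
- env.search_frame(picture, thing): "xyz" ([x, y, z] in m, in world coordinates, good to about 4 mm: the middle of the surface that is visible of it).
- env.trace(picture, thing): "mask" (400x640 bool, what is visible of it).
The state is a dict: "clock": time; "joint_positions": joint angles; "qvel": joint speeds; "joint_torque": joint torques, N m; "position": TCP position; "tool_rot": TCP orientation; "force": force on the tool from outside, world axes, zero at the start; "wrist_torque": the same for the moment, N m; "opening": opening from 0.0 (shut) to 1.0 (fully open).
Only numpy, scipy, OpenCV 4.12 (cv2) and the standard library are available. Lean on these libraries where they do the work, as an engineer would, in place of code of your own. Each camera call takes 0.05 s, during which the arm holds its last target.

TASK

Make up the return kits for the two calibrated instruments from the parts standing on the grey mat: the windowed cover, the angle bracket and the cable gland go into the tray with the transmitter housing; the thermowell and the puck-shaped head module go into the tray with the temperature probe. Set each part down, without dropping it, in a free pocket of its own, flat on the pocket floor and the same way up as it stands now. Leave the multimeter, screwdriver and tape roll where they are.

Things in the scene. Friction and masses are not known exactly. Their poses are not given: they have to be found in the camera images.
- tray_transmitter: Grey kit tray, fixed, 274 x 226 mm, holding the transmitter housing (beige open-topped drum, 80 mm across, 70 mm high, stub entries at both sides) at x = 112 mm. Robot side: three empty 86 mm square pockets, centres x = 0, y = -90, 0, 90 mm; floor 4 mm, ribs and rim (4 mm thick) 12 mm above the bench. Origin on the bench under the middle pocket; x to the instrument, y along the row, z up.
- tray_probe: Grey kit tray, fixed, 274 x 226 mm, holding the probe (aluminium head 56 mm across, 72 mm high, long thin steel stem along y) at x = 112 mm. Robot side: three empty 86 mm square pockets, centres x = 0, y = -90, 0, 90 mm; floor 4 mm, ribs and rim (4 mm thick) 12 mm above the bench. Origin on the bench under the middle pocket; x to the instrument, y along the row, z up.
- cover_mid (a point): Windowed screw cover: beige ribbed disc 64 mm across, 34 mm high, 0.22 kg, dark glass window on top. Starts upright on the mat (3 mm thick) near the robot, any yaw. Point at its centre, 17 mm above its underside; z up.
- bracket_mid (a point): Cast aluminium L bracket standing on its foot, 0.18 kg: upright plate 10 mm thick (x), 50 wide (y), 64 high; foot 50 wide, 8 thick, reaching 47 mm to +x from the plate's mid-plane. Starts upright on the mat (3 mm thick) near the robot, any yaw. Point in the middle of the upright plate, 32 mm above the underside; x is the plate's normal, to the foot's side; z up.
- gland_mid (a point): Plated cable gland standing on its cap, thread up, 44 mm high, 0.09 kg: hexagons 27 mm across flats from 4 to 32 mm height, then 20 mm thread with a dark bore; foot 24 mm across. Starts upright on the mat (3 mm thick) near the robot, any yaw. Point on its axis, 22 mm above its underside; z up; flats face +x and -x and every 60 degrees.
- thermowell_mid (a point): Steel thermowell, 93 mm high, 0.3 kg, standing on its hexagon (32 mm across flats, 24 high), stem up: thread 21 mm across to 42 mm height, then a round stem tapering from 17 to 14 mm. Starts upright on the mat (3 mm thick) near the robot, any yaw. Point on its axis, 46.5 mm above its underside; z up; flats face +x and -x and every 60 degrees.
- puck_mid (a point): Head module: off-white plastic puck with brass screws and a central hole on top, 28 mm high, 44 mm across up to 16 mm height, 39 mm above, 0.06 kg. Starts upright on the mat (3 mm thick) near the robot, any yaw. Point at its centre, 14 mm above its underside; z up.
- meter_mid (a point): Bystander: blue multimeter lying flat on the left, 175 x 88 mm, 46 mm high. Point at its centre, 20 mm up; x along its length.
- screwdriver_grip (a point): Bystander: screwdriver 180 mm long lying on the right. Point on its handle; x from handle to tip.
- tape_mid (a point): Bystander: white roll of sealing tape, 52 mm across, 16 mm high, flat on the bench at the right. Point at its centre.
Not all that is in view belongs to the job. Leave any orange look-alike of the part that bears gland_mid alone.

How it is judged:
By the outcome, as a careful person would: the job done as asked, in the order asked, and still so for the second after the job is handed in, with the robot touching nothing.
It also fails if it takes over 115 s, if anything falls off the work surface, if the arm or the gripper's body presses on something with over 40 N, if the wrist force passes 120 N, or if a joint passes its speed limit or range.

## Working session

There is one attempt and no reset: what is moved stays moved. The work goes in short steps, each a Python script; the robot and the scene stay as the last script left them, time stands still between calls to the robot, and variables do not carry over. Pictures are saved under pics/ and viewed, and the job is handed in when it is done.

```bash
mkdir -p pics; ls; python3 - <<'E'
from workcell import env
import cv2
s=env.read_state(); print(s['clock'],s['position'],s['tool_rot'],s['opening'])
for n in ['scene','side','wrist']:
    f=env.grab_frame(n); cv2.imwrite(f'pics/{n}0.png',f['image']); print(n,f['position'],f['orientation'],f['fx'],f['cx'],f['cy'],[k for k in f])
E
```

```text
pics
0.0 [ 0.22625728 -0.58194115  0.22145283] [-8.98718899e+01  5.84944424e-03  2.12333995e+01] 0.9977331967800729
scene [ 1.03426606 -0.4017754   0.7922471 ] [43.93858682 -0.22876389 57.1193608 ] 364.0331125092515 317.2200837457937 199.8885310728129 ['image', 'fx', 'fy', 'cx', 'cy', 'position', 'orientation', 'shot']
side [-0.13243264  0.5698117   0.61454008] [  56.52134118    0.6973432  -135.57800181] 373.0375714493072 321.9316188095666 199.2178248374717 ['image', 'fx', 'fy', 'cx', 'cy', 'position', 'orientation', 'shot']
wrist [ 0.15769575 -0.60800227  0.38403399] [-1.55653608e+01 -1.07421817e-01  1.11239852e+02] 309.70691628693146 321.41313536330387 195.99538101902587 ['image', 'fx', 'fy', 'cx', 'cy', 'position', 'orientation', 'shot']
```

View pics/scene0.png

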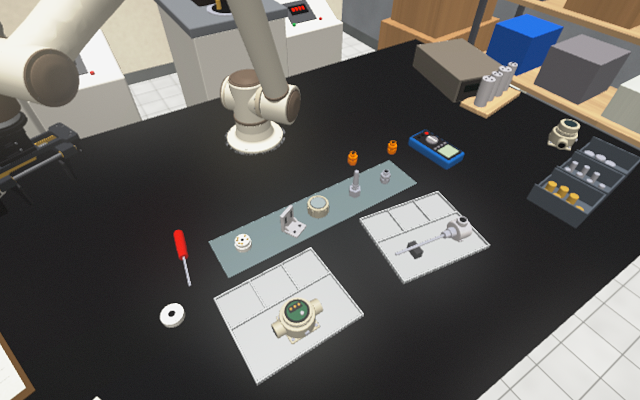

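View pics/side0.png

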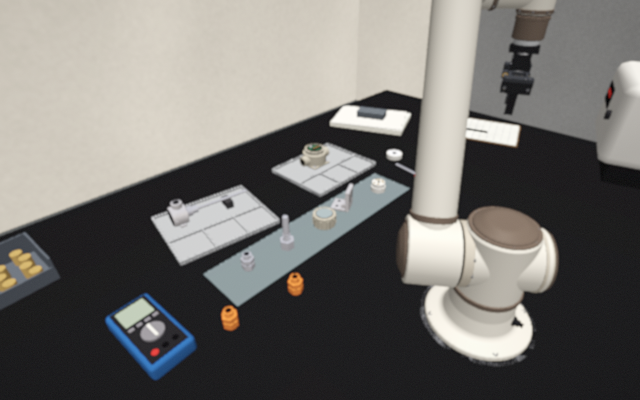

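View pics/wrist0.png

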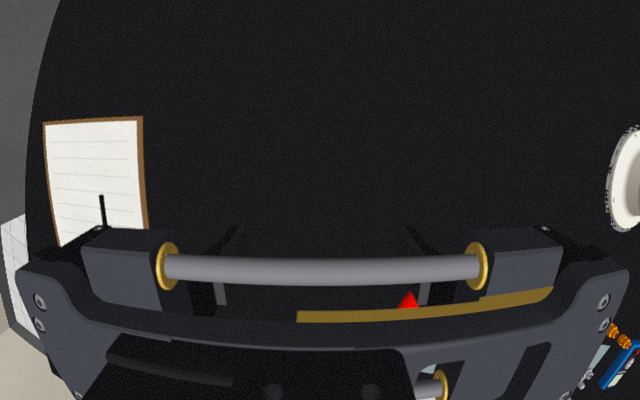

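The scene picture shows, on the mat: puck (242,241), bracket (292,222), cover (318,206), thermowell (355,184) and plated gland (385,175). Below it are the transmitter tray (288,312) and the probe tray (425,235).

Things that could be taken for a gland: plated on the mat (385,175), which I choose; orange (352,157) and (392,146), which I leave alone. The housing-like parts at (565,133) and in the bin rack (590,180) are off the mat and also not wanted.

```bash
cat > h.py <<'E'
from workcell import env
import cv2, numpy as np
from scipy.spatial.transform import Rotation as R
def rays(f,px):
    px=np.atleast_2d(np.asarray(px,float))
    a=(px[:,0]-f['cx'])/f['fx']; b=(px[:,1]-f['cy'])/f['fy']
    if f.get('fish'):
        r=np.hypot(a,b)+1e-12; d=np.c_[np.sin(r)*a/r,-np.sin(r)*b/r,-np.cos(r)]
    else: d=np.c_[a,-b,-np.ones_like(a)]
    return R.from_euler('xyz',f['orientation'],degrees=True).apply(d)
def at_z(f,px,z):
    d=rays(f,px); p=np.asarray(f['position']); return p+d*((z-p[2])/d[:,2])[:,None]
def proj(f,X):
    X=np.atleast_2d(X); c=R.from_euler('xyz',f['orientation'],degrees=True).inv().apply(X-np.asarray(f['position']))
    x,y,z=c[:,0],-c[:,1],-c[:,2]
    if f.get('fish'):
        t=np.arctan2(np.hypot(x,y),z); n=np.hypot(x,y)+1e-12; x,y,z=t*x/n,t*y/n,1
    return np.c_[f['fx']*x/z+f['cx'],f['fy']*y/z+f['cy']]
def grab(n):
    f=env.grab_frame(n)
    if n=='wrist': f['fish']=1
    return f
PARTS=['cover_mid','bracket_mid','gland_mid','thermowell_mid','puck_mid']
TR=['tray_transmitter','tray_probe']
E
python3 - <<'E'
from h import *
for n in ['scene','side']:
    f=grab(n); m={}
    for t in PARTS+TR:
        r=env.search_frame(f,t); print(n,t,[(np.round(q['xyz'],3).tolist(),round(q['score'],2)) for q in r[:3]], [proj(f,q['xyz'])[0].round().tolist() for q in r[:3]])
    cv2.imwrite(f'pics/{n}_crop.png',cv2.resize(f['image'][120:390,190:500] if n=='scene' else f['image'][130:310,140:420],None,fx=2.5 if n=='scene' else 2.8,fy=2.5 if n=='scene' else 2.8,interpolation=cv2.INTER_CUBIC)[:600,:800])
    print(env.read_state()['clock'])
E
```

```text
scene cover_mid [([0.446, -0.014, 0.038], 0.91)] [[318.0, 206.0]]
scene bracket_mid [([0.449, -0.106, 0.016], 0.69)] [[291.0, 225.0]]
scene gland_mid [([0.448, 0.23, 0.032], 0.61), ([0.32, 0.2, 0.028], 0.59), ([0.44, -0.248, 0.029], 0.21)] [[385.0, 176.0], [352.0, 158.0], [242.0, 242.0]]
scene thermowell_mid [([0.368, -0.386, 0.022], 0.73), ([0.437, 0.121, 0.036], 0.56)] [[182.0, 248.0], [354.0, 186.0]]
scene puck_mid [([0.442, -0.248, 0.032], 0.73), ([0.671, 0.183, 0.008], 0.73)] [[242.0, 241.0], [423.0, 235.0]]
scene tray_transmitter [([0.672, -0.249, 0.006], 0.96)] [[286.0, 316.0]]
scene tray_probe [([0.671, 0.182, 0.006], 0.95)] [[423.0, 236.0]]
0.55
side cover_mid [([0.422, 0.007, 0.038], 0.67)] [[324.0, 216.0]]
side bracket_mid [([0.433, 0.247, 0.032], 0.73), ([0.438, -0.09, 0.016], 0.51)] [[247.0, 262.0], [344.0, 206.0]]
side gland_mid [([0.431, 0.247, 0.034], 0.8), ([0.331, 0.358, 0.031], 0.69), ([0.304, 0.213, 0.033], 0.51)] [[247.0, 262.0], [231.0, 316.0], [296.0, 283.0]]
side thermowell_mid [([0.423, 0.131, 0.031], 0.86), ([0.523, -0.456, 0.014], 0.27)] [[288.0, 240.0], [394.0, 154.0]]
side puck_mid [([0.421, -0.232, 0.022], 0.71)] [[379.0, 187.0]]
side tray_transmitter [([0.65, -0.206, 0.001], 0.6)] [[320.0, 171.0]]
side tray_probe [([0.65, 0.211, 0.004], 0.59)] [[211.0, 225.0]]
0.95
```

View pics/scene_crop.png

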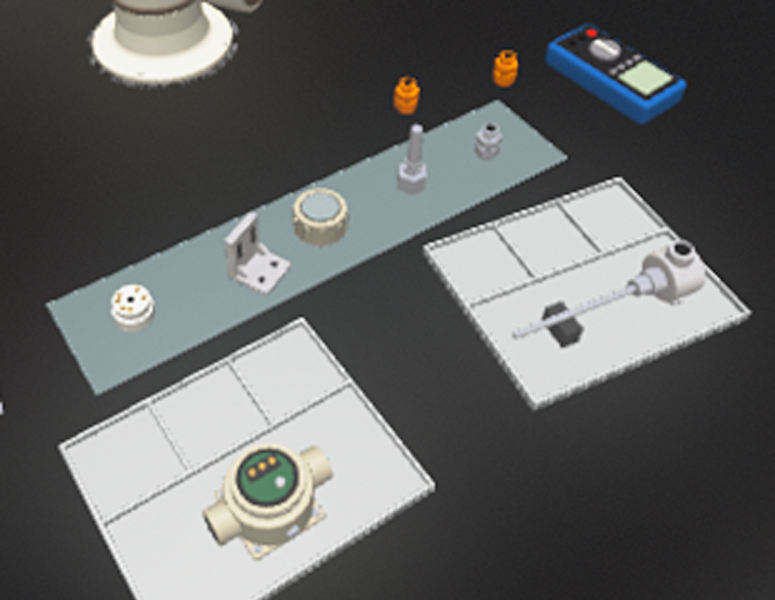

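The close crop confirms the plated gland at (488,140), away from the orange ones. The scene and side cameras disagree by about 20 mm, so I'll use the wrist camera to decide between them.

```bash
python3 - <<'E'
from h import *
import pickle
for i,y in enumerate([-0.12,0.12]):
    env.goto([0.6,y,0.33],[-90,0,0]); env.dwell(0.2)
    f=grab('wrist'); out={}
    for t in PARTS+TR:
        r=env.search_frame(f,t); print(t,[(np.round(q['xyz'],3).tolist(),round(q['score'],2)) for q in r[:3]])
    cv2.imwrite(f'pics/w1_{i}.png',f['image']); pickle.dump(f,open(f'w1_{i}.pkl','wb'))
    # reprojected scene camera estimates
    print(env.read_state()['clock'],env.read_state()['position'])
E
```

```text
cover_mid [([0.435, -0.012, 0.039], 0.82), ([0.446, 0.231, 0.037], 0.66)]
bracket_mid [([0.451, -0.103, 0.009], 0.79)]
gland_mid [([0.446, 0.232, 0.039], 0.89), ([0.32, 0.201, 0.025], 0.74), ([0.342, 0.346, 0.027], 0.61)]
thermowell_mid [([0.437, 0.12, 0.037], 0.62)]
puck_mid []
tray_transmitter []
tray_probe [([0.637, 0.156, 0.002], 0.77)]
3.7167 [ 0.59999338 -0.12003162  0.32999523]
cover_mid [([0.435, -0.006, 0.043], 0.64), ([0.644, 0.174, 0.004], 0.56)]
bracket_mid [([0.448, -0.105, 0.007], 0.64)]
gland_mid [([0.445, 0.236, 0.038], 0.65), ([0.345, 0.349, 0.031], 0.63), ([0.435, -0.005, 0.041], 0.61)]
thermowell_mid [([0.438, 0.126, 0.03], 0.64), ([0.423, 0.458, 0.04], 0.6)]
puck_mid [([0.435, -0.234, 0.027], 0.88), ([0.439, 0.128, 0.031], 0.31)]
tray_transmitter [([0.631, -0.198, 0.004], 0.76)]
tray_probe [([0.642, 0.172, 0.003], 0.65)]
5.2667 [0.60000621 0.11986259 0.32996707]
```

View pics/w1_0.png

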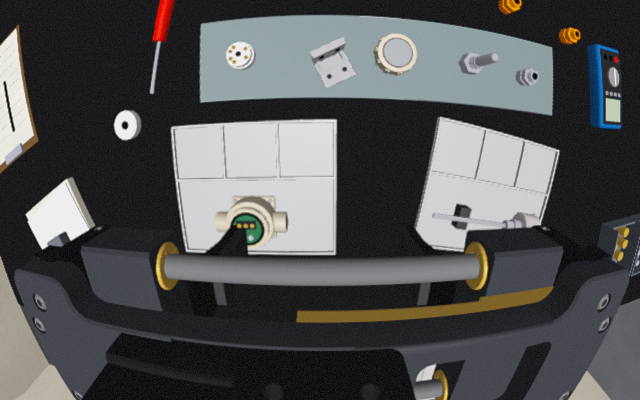

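View pics/w1_1.png

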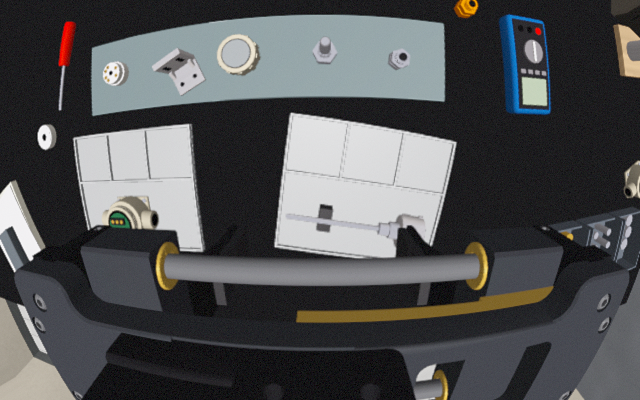

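The wrist camera agrees with the scene camera, so the side camera's calibration is out and I won't use it. Next I'll get the tray corners and the bracket's yaw from enlarged crops.

```bash
python3 - <<'E'
from h import *
import pickle
for i,(x0,x1,y0,y1) in enumerate([(165,345,105,260),(265,465,105,265)]):
    f=pickle.load(open(f'w1_{i}.pkl','rb')); im=f['image'][y0:y1,x0:x1]
    cv2.imwrite(f'pics/tray{i}.png',cv2.resize(im,None,fx=3.75,fy=3.75,interpolation=cv2.INTER_LANCZOS4))
f=pickle.load(open('w1_0.pkl','rb')); cv2.imwrite('pics/parts0.png',cv2.resize(f['image'][20:110,210:410],None,fx=4,fy=4,interpolation=cv2.INTER_LANCZOS4))
f=pickle.load(open('w1_1.pkl','rb')); cv2.imwrite('pics/parts1.png',cv2.resize(f['image'][20:110,220:420],None,fx=4,fy=4,interpolation=cv2.INTER_LANCZOS4))
E
```

```text
(no output)
```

View pics/tray0.png

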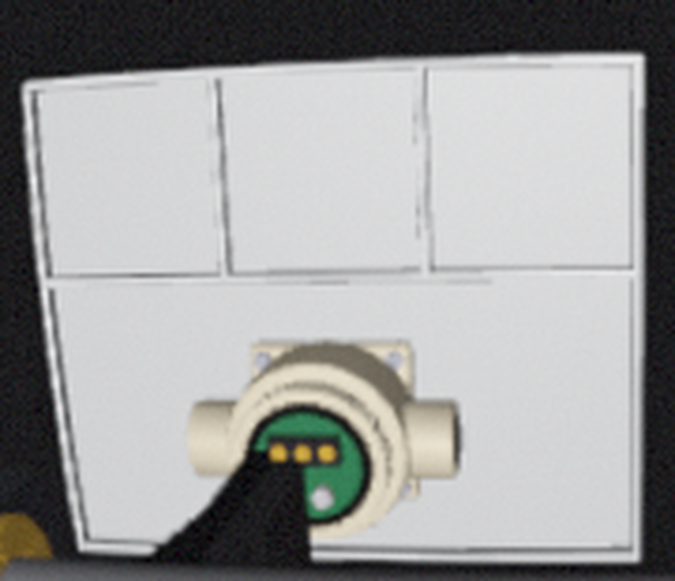

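View pics/tray1.png

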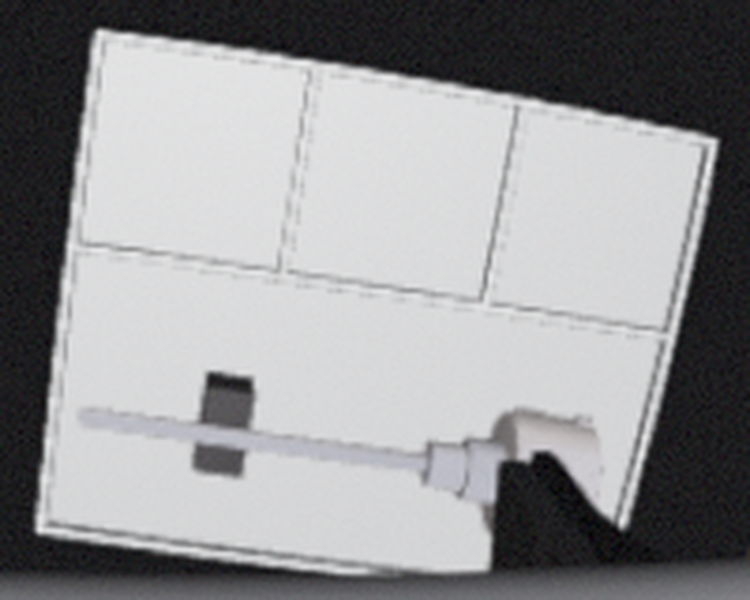

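View pics/parts0.png

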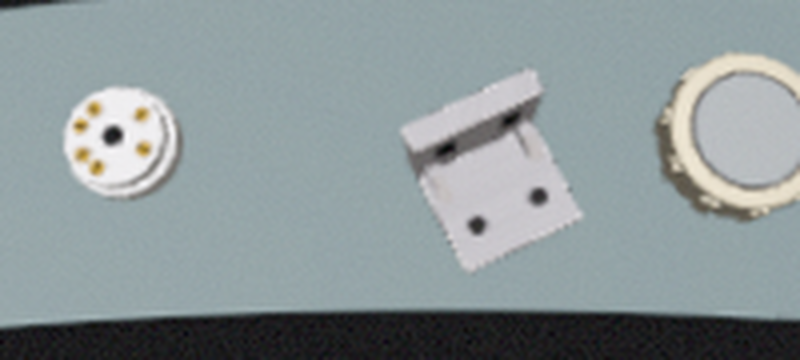

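View pics/parts1.png

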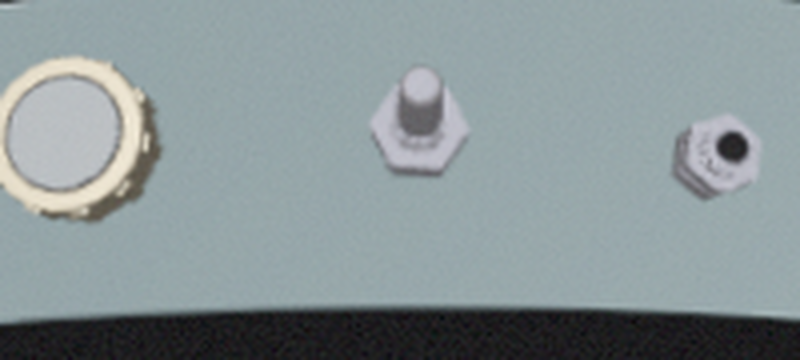

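```bash
python3 - <<'E'
from h import *
import pickle
from scipy.optimize import least_squares
F=[pickle.load(open(f'w1_{i}.pkl','rb')) for i in (0,1)]
def rim(i,cx,cy,pts,mod):
    f=F[i]; px=np.array(pts)/3.75+[cx,cy]-0.37; P=at_z(f,px,0.012)[:,:2]; M=np.array(mod)
    def e(q):
        c,s=np.cos(q[2]),np.sin(q[2]); return (M@np.array([[c,s],[-s,c]])+q[:2]-P).ravel()
    r=least_squares(e,[0.6,0,0]); print('tray',i,r.x[:2].round(4),np.degrees(r.x[2]).round(2)); print((r.fun*1000).round(1).reshape(-1,2).tolist())
rim(0,165,105,[(24,84),(641,58),(638,560),(83,548),(45,281),(635,270)],[(-.047,-.137),(-.047,.137),(.179,.137),(.179,-.137),(.045,-.137),(.045,.137)])
rim(1,265,105,[(96,33),(716,142),(41,531),(77,245),(669,332)],[(-.047,-.137),(-.047,.137),(.179,-.137),(.045,-.137),(.045,.137)])
def pt(i,x0,u,v,z): return at_z(F[i],[x0+u/4-.37,20+v/4-.37],z)[0].round(4)
print('cover',pt(0,210,748,129,.037),pt(1,220,64,130,.037))
print('puck',pt(0,210,113,135,.031))
print('tw tip',pt(1,220,422,78,.096),'hex',pt(1,220,420,128,.027))
print('gland',pt(1,220,733,147,.047))
for u,v in [(400,130),(536,70),(544,93),(411,152)]: print('br top',pt(0,210,u,v,.067))
for u,v in [(469,271),(582,214)]: print('br foot',pt(0,210,u,v,.011))
E
```

```text
tray 0 [ 0.5852 -0.2339] 0.39
[[-1.1, -0.5], [-1.6, 0.8], [-0.2, 1.3], [1.0, -2.2], [0.7, -2.7], [1.2, 3.4]]
tray 1 [0.5935 0.2002] -8.34
[[-1.4, -0.1], [-2.3, 1.5], [0.9, -1.6], [0.7, -3.7], [2.0, 3.9]]
cover [ 0.4327 -0.0089  0.037 ] [ 0.4318 -0.0075  0.037 ]
puck [ 0.4326 -0.2449  0.031 ]
tw tip [0.4317 0.1244 0.096 ] hex [0.4349 0.1244 0.027 ]
gland [0.4415 0.2374 0.047 ]
br top [ 0.4429 -0.1356  0.067 ]
br top [ 0.4211 -0.0895  0.067 ]
br top [ 0.4294 -0.0869  0.067 ]
br top [ 0.4508 -0.1319  0.067 ]
br foot [ 0.488  -0.1114  0.011 ]
br foot [ 0.4649 -0.0681  0.011 ]
```

```bash
cat >> h.py <<'E'
T0=(0.5852,-0.2339,0.39); T1=(0.5935,0.2002,-8.34)
def pocket(T,x,y):
    a=np.radians(T[2]); return np.array([T[0]+x*np.cos(a)-y*np.sin(a),T[1]+x*np.sin(a)+y*np.cos(a)])
def st(msg=''):
    s=env.read_state(); print(msg,round(s['clock'],2),np.round(s['position'],4),np.round(s['tool_rot'],1),'F',np.round(s['force'],1),'w',round(s['opening']*87,1)); return s
def mv(x,y,z,rate=.15,fl=None): return env.move_straight([x,y,z],rate=rate,force_limit=fl)
def approach(xy,z,yaw,width,zup=.2):
    env.gripper_to(width/87.); env.goto([*xy,zup],[-90,0,yaw])
    hit=mv(*xy,z+.03,.25); hit=mv(*xy,z,.08,8); st('at part hit=%s'%hit); return hit
def lift(xy,z=.2):
    mv(*xy,z,.2); return st('lifted')
def place(xy,z,yaw,zup=.2,width=None,zc=.012):
    env.goto([*xy,zup],[-90,0,yaw]); mv(*xy,z+zc,.2); env.dwell(.15); st('above')
    hit=mv(*xy,z-.004,.03,2.5); st('down hit=%s'%hit); return hit
def snap(name,cam='scene',crop=None,k=1):
    f=grab(cam); im=f['image']
    if crop: x0,x1,y0,y1=crop; im=im[y0:y1,x0:x1]
    cv2.imwrite(f'pics/{name}.png',cv2.resize(im,None,fx=k,fy=k,interpolation=cv2.INTER_CUBIC)); return f
E
python3 - <<'E'
from h import *
xy=(.4325,-.008)
q=[env.inverse_kinematics([*xy,.2],[-90,0,y]) for y in (90,-90)]; print([None if a is None else np.round(a) for a in q])
yaw=90 if (q[0] is not None and (q[1] is None or abs(q[0][5])<abs(q[1][5]))) else -90
approach(xy,.015,yaw,87)
snap('c1','scene',(200,480,100,300),2.8)
snap('c1w','wrist')
env.gripper_to(0.5,grasp_force=25); st('grip')
E
```

```text
[array([ 21.,   4., -27.,   0., -59., -21.]), array([ 21.,   4., -27.,   0., -59., 159.])]
at part hit=False 8.26 [ 0.4331 -0.0078  0.0157] [-90.1  -0.   90. ] F [-0.4 -0.6  0.9] w 86.8
grip 8.91 [ 0.4327 -0.0079  0.0151] [-90.  -0.  90.] F [-0.2 -0.2  0.8] w 63.4
```

View pics/c1.png

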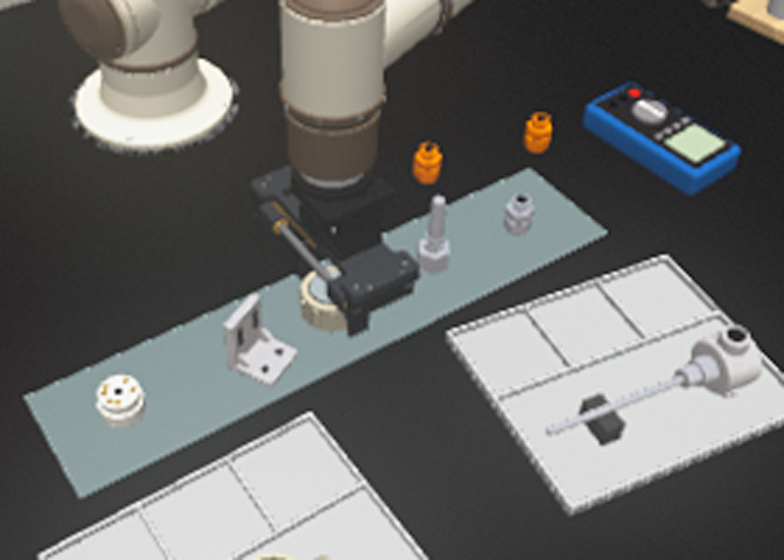

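The fingers straddle the cover at (325,300) and closed on 63 mm, as expected. Lifting and placing.

```bash
python3 - <<'E'
from h import *
lift((.4327,-.0079)); snap('c2','scene',(200,480,60,260),2.8)
p=pocket(T0,0,0); hit=place(p,.0165,T0[2])
snap('c3','scene',(200,440,160,360),3)
E
```

```text
lifted 9.98 [ 0.4315 -0.0081  0.1986] [-89.8   0.   90. ] F [-0.4 -0.6 -2.6] w 63.2
above 12.25 [ 0.5862 -0.234   0.0302] [-90.   -0.2   0.4] F [-1.3 -0.6 -3.2] w 63.7
down hit=True 12.7 [ 0.5852 -0.2339  0.0159] [-90.    0.    0.4] F [-0.2  0.4  4. ] w 63.5
```

View pics/c3.png

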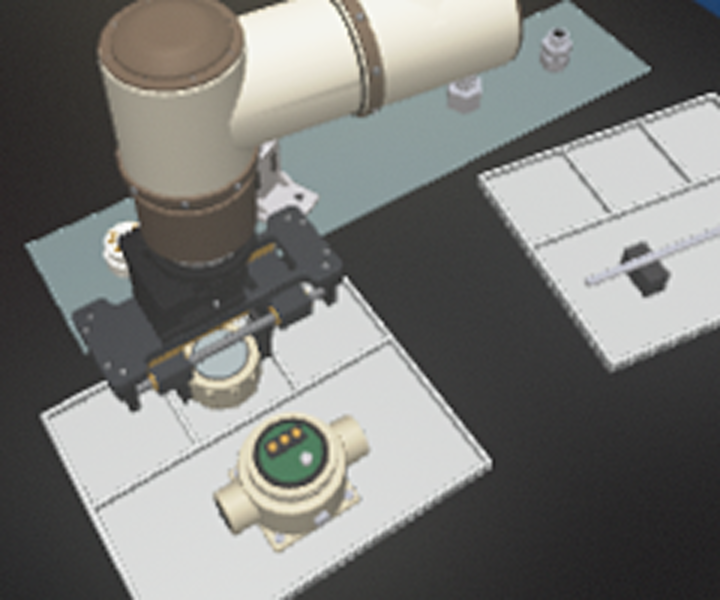

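It touched down at 0.0159 against an expected 0.016, with the cover in the middle pocket at (222,365). Next I release it, pick the bracket, and take a check picture on the way.

```bash
python3 - <<'E'
from h import *
p=pocket(T0,0,0)
env.gripper_to(76/87); st('rel'); mv(*p,.2,.2); st()
snap('c4','scene',(200,440,160,360),3)
xy=np.array([.4361,-.111]); yaw=26
q=[env.inverse_kinematics([*xy,.2],[-90,0,y]) for y in (yaw+90,yaw-90)]; print([None if a is None else np.round(a) for a in q])
# jaw dir=tool yaw+90 must equal plate normal (yaw): tool yaw = yaw-90 or yaw+90
c=[(abs(a[5]),y) for a,y in zip(q,(yaw+90,yaw-90)) if a is not None]; ty=min(c)[1]; print(ty)
approach(xy,.024,ty,50)
snap('b1','scene',(200,440,120,320),3); snap('b1w','wrist')
E
```

```text
rel 13.32 [ 0.5839 -0.2335  0.0147] [-89.9   0.2   0.4] F [0.  0.3 0.5] w 75.6
 14.39 [ 0.5844 -0.2336  0.1985] [-89.9   0.3   0.3] F [ 0.6  0.5 -0.1] w 76.0
[array([  7.,   6., -25.,   0., -59.,  19.]), array([   7.,    6.,  -25.,    0.,  -59., -161.])]
116
at part hit=False 18.02 [ 0.4367 -0.111   0.0246] [-90.1   0.  116. ] F [ 0.6 -0.2 -0.5] w 50.2
```

View pics/c4.png

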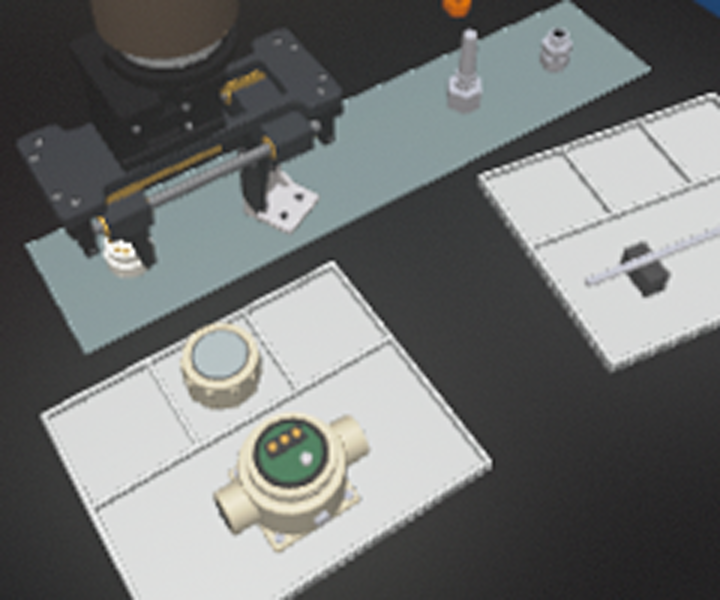

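View pics/b1.png

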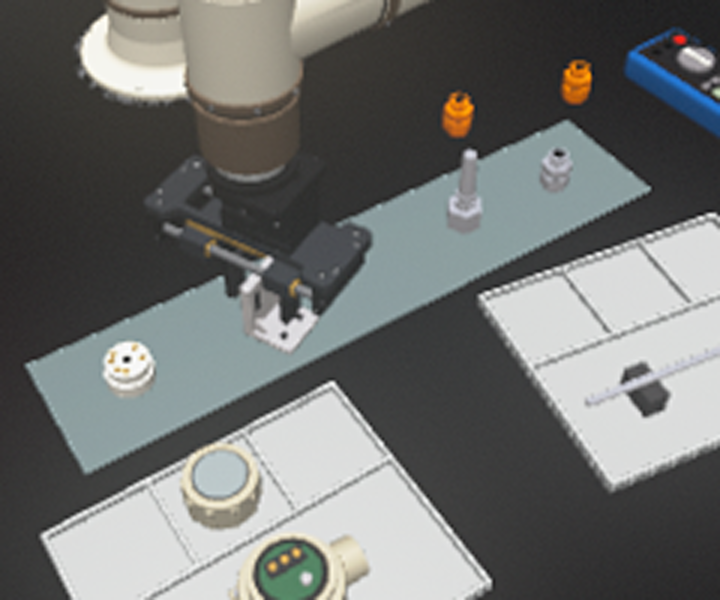

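The cover sits flat in the middle pocket at (222,365). The bracket plate is between the fingers at (255,300), so I close and place it.

```bash
python3 - <<'E'
from h import *
env.gripper_to(0.0,grasp_force=25); st('grip')
lift((.4361,-.111)); snap('b2','scene',(200,440,90,290),3)
p=pocket(T0,-.021,-.09); place(p,.025,T0[2]+90)
snap('b3','scene',(180,420,180,380),3)
E
```

```text
grip 18.88 [ 0.4359 -0.111   0.024 ] [-90.  -0. 116.] F [-0.3  0.8  0.3] w 9.9
lifted 19.92 [ 0.435  -0.1109  0.1986] [-8.99e+01 -1.00e-01  1.16e+02] F [-0.4 -0.2 -2.6] w 10.1
above 22.07 [ 0.5659 -0.3243  0.0388] [-90.2   0.1  90.4] F [-0.6 -0.2 -2.3] w 9.6
down hit=True 22.51 [ 0.5648 -0.3241  0.0248] [-90.    0.   90.4] F [ 0.1 -0.5  3.9] w 9.9
```

View pics/b2.png

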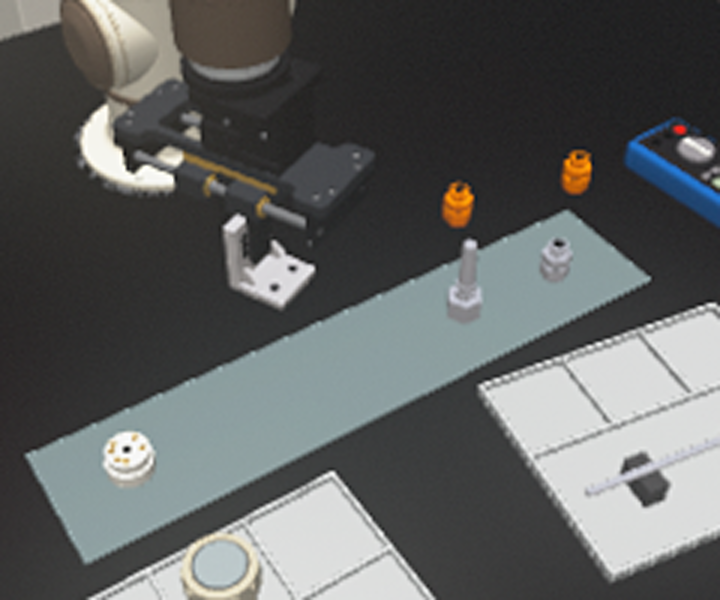

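View pics/b3.png

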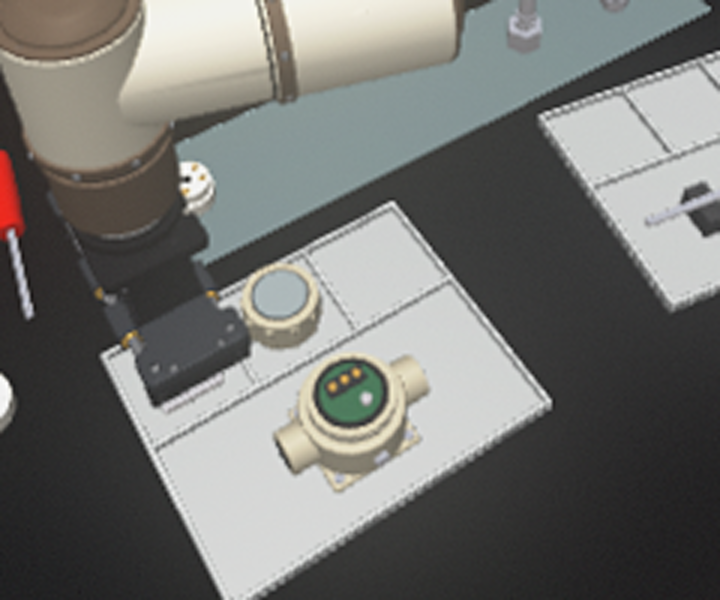

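The bracket lifted level and touched down at 0.0248 against an expected 0.025, with its foot inside the left pocket at (195,390). Next I release it and take a closer look at the gland's flats.

```bash
python3 - <<'E'
from h import *
import pickle
p=pocket(T0,-.021,-.09)
env.gripper_to(34/87); mv(*p,.2,.2); st('rel')
env.goto([.525,.20,.18],[-90,0,0]); env.dwell(.2)
f=snap('g0','wrist'); pickle.dump(f,open('g0.pkl','wb'))
print(proj(f,[[.4415,.2374,.047],[.4317,.1244,.096],[.435,.1244,.027]]).round())
snap('b4','scene',(180,420,180,380),3); st()
im=f['image']; u,v=proj(f,[.4415,.2374,.047])[0].astype(int); print(u,v)
x0,y0=max(u-50,0),max(v-50,0); print(x0,y0); cv2.imwrite('pics/g0c.png',cv2.resize(im[y0:y0+90,x0:x0+100],None,fx=6,fy=6,interpolation=cv2.INTER_LANCZOS4))
u,v=proj(f,[.4317,.1244,.096])[0].astype(int); x0,y0=max(u-50,0),max(v-30,0); print('tw',x0,y0); cv2.imwrite('pics/t0c.png',cv2.resize(im[y0:y0+90,x0:x0+100],None,fx=6,fy=6,interpolation=cv2.INTER_LANCZOS4))
E
```

```text
rel 24.32 [ 0.564  -0.3236  0.1985] [-89.7  -0.1  90.3] F [ 0.8 -0.  -1.4] w 33.6
[[360. 102.]
 [227.  90.]
 [247.  98.]]
 26.77 [0.5251 0.1997 0.18  ] [-90.   0.  -0.] F [-0.2  0.5  0. ] w 34.2
360 101
310 51
tw 177 60
```

View pics/b4.png

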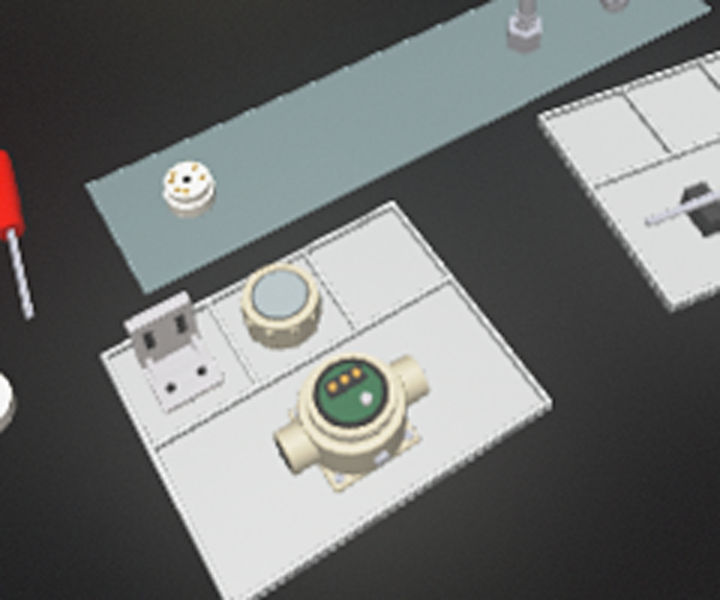

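View pics/g0c.png

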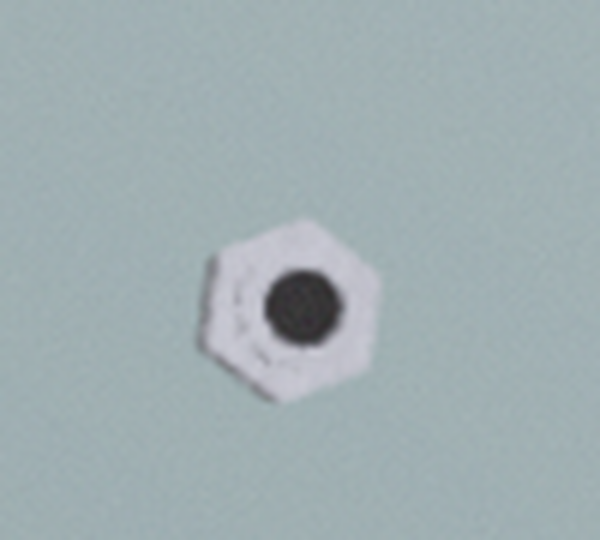

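View pics/t0c.png

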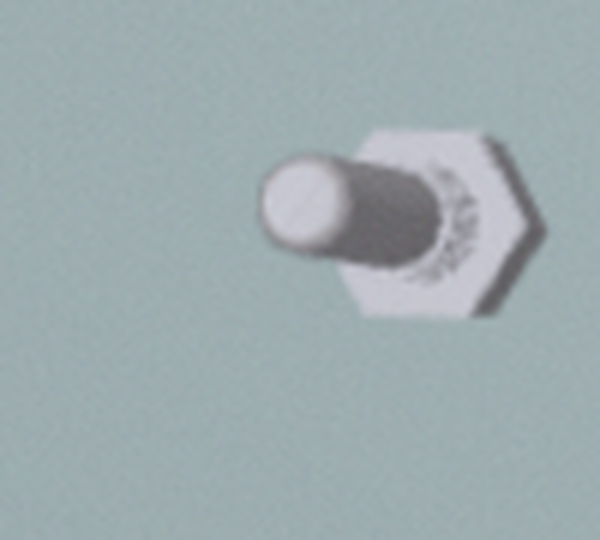

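The bracket stands flat in the left pocket at (175,350). The gland's bore is at (304,307) in its crop, with hexagon corners at (305,218), (383,270), (375,355) and (282,402).

```bash
python3 - <<'E'
from h import *
import pickle
f=pickle.load(open('g0.pkl','rb'))
P=lambda u,v,z,x0=310,y0=51: at_z(f,[x0+u/6-.42,y0+v/6-.42],z)[0][:2]
H=[P(*q,.035) for q in [(305,218),(383,270),(375,355),(282,402),(205,345),(217,258)]]
print('bore',P(304,307,.047),'hexc',np.mean(H,0))
for i in range(6):
    d=H[(i+1)%6]-H[i]; print(round(np.hypot(*d)*1000,1), round((np.degrees(np.arctan2(d[1],d[0]))+90)%60,1))
print('tip',P(306,203,.096,177,60)); T=[P(*q,.027,177,60) for q in [(375,128),(485,130),(533,222),(470,316),(362,316)]]
print(np.array(T).round(4).tolist(), ((T[0]+T[3])/2+(T[1]+T[4])/2)/2)
E
```

```text
bore [0.4414306  0.23718996] hexc [0.44117018 0.23716914]
15.4 27.5
14.3 25.3
17.4 28.0
15.8 24.1
14.6 22.5
16.0 25.9
tip [0.43422899 0.12485186]
[[0.4171, 0.1162], [0.4185, 0.1356], [0.4348, 0.1438], [0.4506, 0.1326], [0.4497, 0.1134]] [0.4339701  0.12445807]
```

```bash
python3 - <<'E'
from h import *
xy=np.array([.4413,.2372])
q=[(abs(a[5]),y) for y in (116,-64) for a in [env.inverse_kinematics([*xy,.2],[-90,0,y])] if a is not None]; print(q)
ty=min(q)[1]
approach(xy,.0095,ty,45)
env.gripper_to(0.0,grasp_force=20); st('grip'); 
lift(xy); snap('g2','scene',(250,490,60,260),3)
p=pocket(T0,0,.09)
place(p,.0105,T0[2]); snap('g3','scene',(180,420,180,380),3)
E
```

```text
[(np.float64(20.85799514058615), 116), (np.float64(159.14200485941387), -64)]
at part hit=False 30.26 [0.4417 0.2375 0.01  ] [-90.1  -0.  116. ] F [-1.1  0.3  0.1] w 45.0
grip 30.73 [0.4415 0.2374 0.0099] [-90.  -0. 116.] F [-1.2 -0.9  3.3] w 27.0
lifted 31.83 [0.4405 0.2366 0.1986] [-89.8   0.  116. ] F [ 0.1 -0.3 -0.2] w 27.2
above 34.58 [ 0.5856 -0.1438  0.024 ] [-90.   -0.2   0.4] F [-0.6  0.2 -1.1] w 26.9
down hit=True 35.01 [ 0.5847 -0.144   0.0106] [-90.   -0.    0.4] F [ 0.2 -0.5  2.3] w 27.3
```

View pics/g2.png

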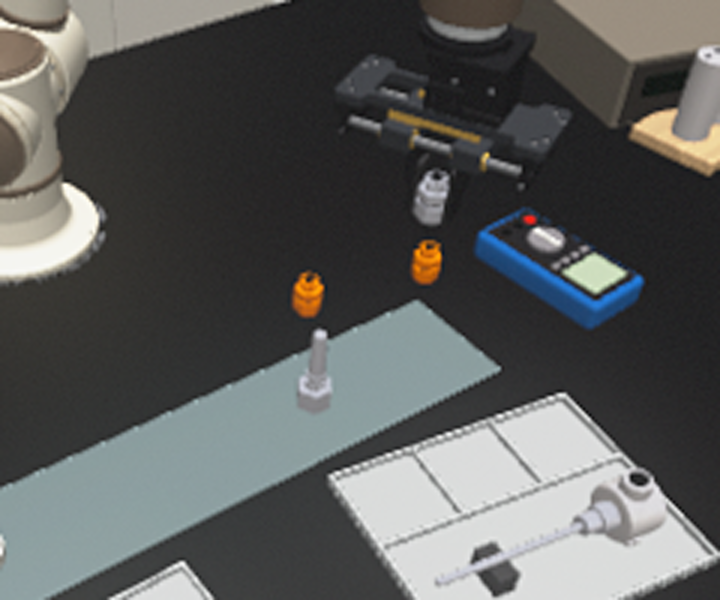

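View pics/g3.png

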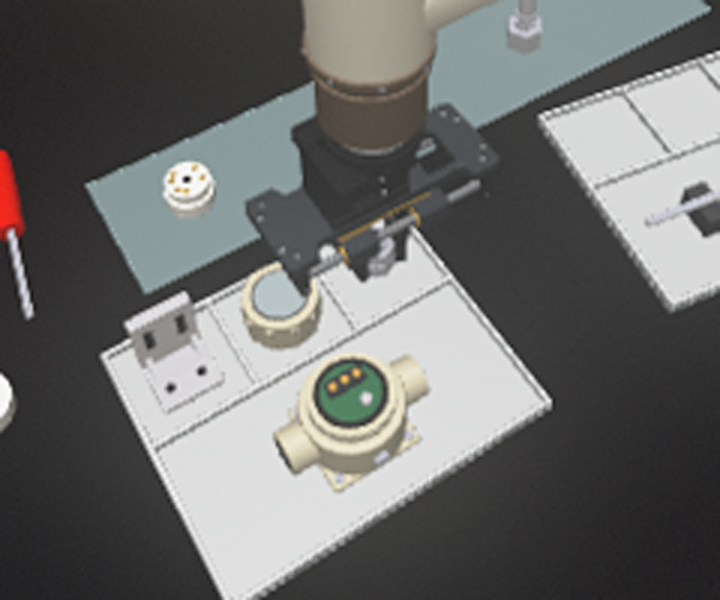

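Gland gripped at 27 mm across its flats, upright, and touched down in the right pocket at (380,260). I release it and go to the thermowell.

```bash
python3 - <<'E'
from h import *
p=pocket(T0,0,.09)
env.gripper_to(42/87); st('rel'); mv(*p,.2,.2)
xy=np.array([.434,.1247])
q=[(abs(a[5]),y) for y in (90,-90) for a in [env.inverse_kinematics([*xy,.2],[-90,0,y])] if a is not None]; ty=min(q)[1]
approach(xy,.048,ty,36); 
snap('g4','scene',(180,420,180,380),3)
snap('t1','scene',(290,430,100,220),5)
E
```

```text
rel 35.67 [ 0.584  -0.1438  0.0103] [-90.    0.1   0.4] F [-0.6 -0.3  0.4] w 41.6
at part hit=False 39.55 [0.4346 0.125  0.0487] [-90.1  -0.   90. ] F [-0.5 -0.  -0.1] w 35.9
```

View pics/g4.png

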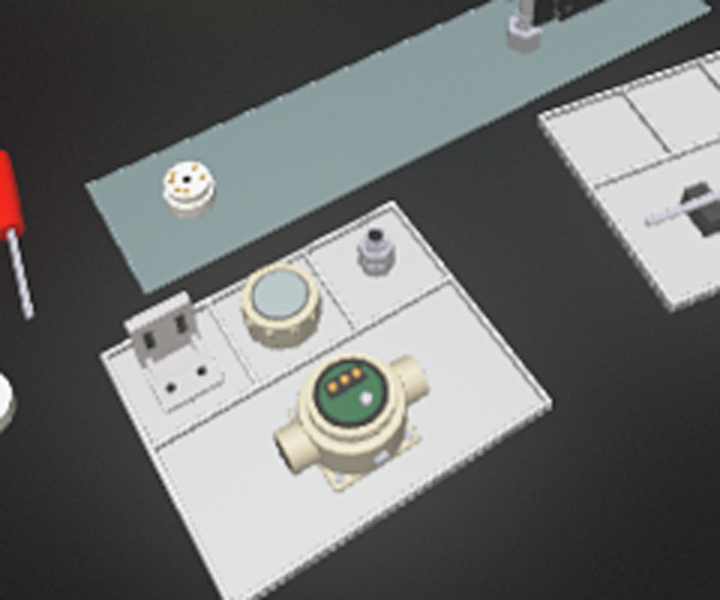

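View pics/t1.png

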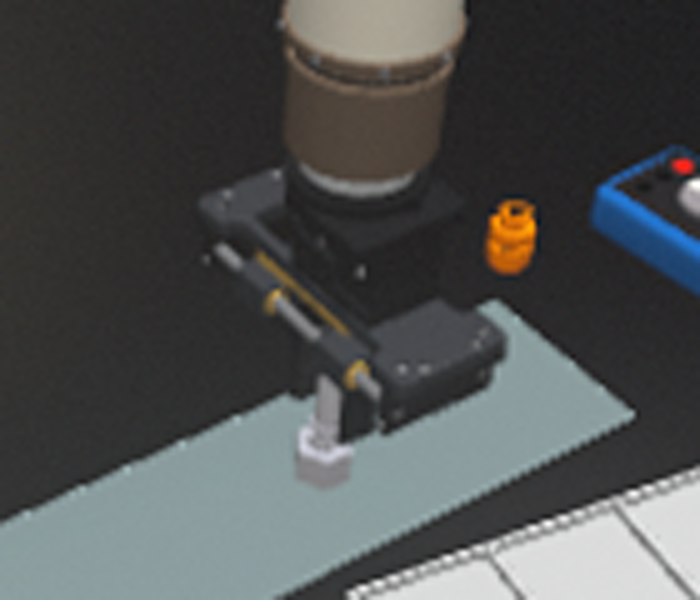

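The gland stands in its pocket at (376,250), so the transmitter kit is complete. The thermowell stem is between the fingers at (328,405).

```bash
python3 - <<'E'
from h import *
xy=np.array([.434,.1247])
env.gripper_to(0.0,grasp_force=35); st('grip'); lift(xy); snap('t2','scene',(290,430,60,180),5)
p=pocket(T1,0,-.09)
place(p,.049,T1[2]+90); snap('t3','scene',(340,500,160,280),5)
E
```

```text
grip 40.17 [0.4343 0.1248 0.0482] [-90.  -0.  90.] F [0.7 0.6 0.6] w 15.3
lifted 41.08 [0.4328 0.1241 0.1985] [-89.8   0.1  90. ] F [-0.3 -0.7 -2.5] w 15.5
above 42.76 [0.5814 0.1117 0.0628] [-90.2  -0.1  81.7] F [-0.   1.1 -2.7] w 15.2
down hit=True 43.2 [0.5806 0.1112 0.0492] [-90.    0.   81.7] F [-0.9  0.   4.1] w 15.3
```

View pics/t2.png

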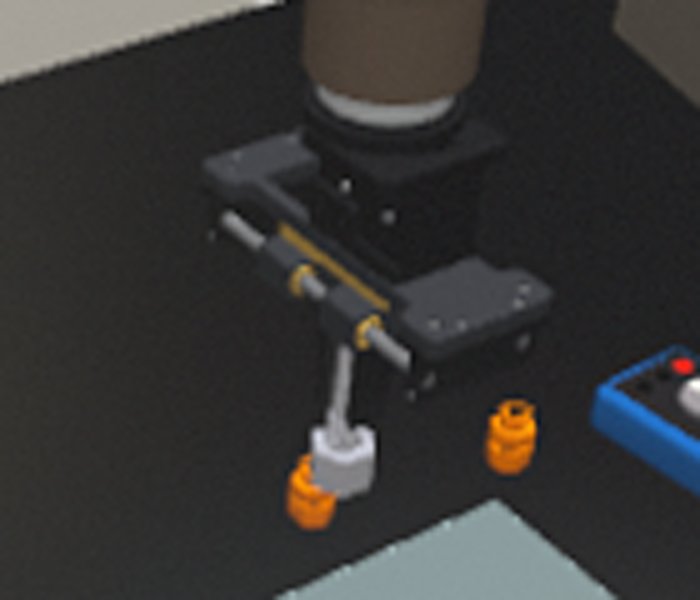

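View pics/t3.png

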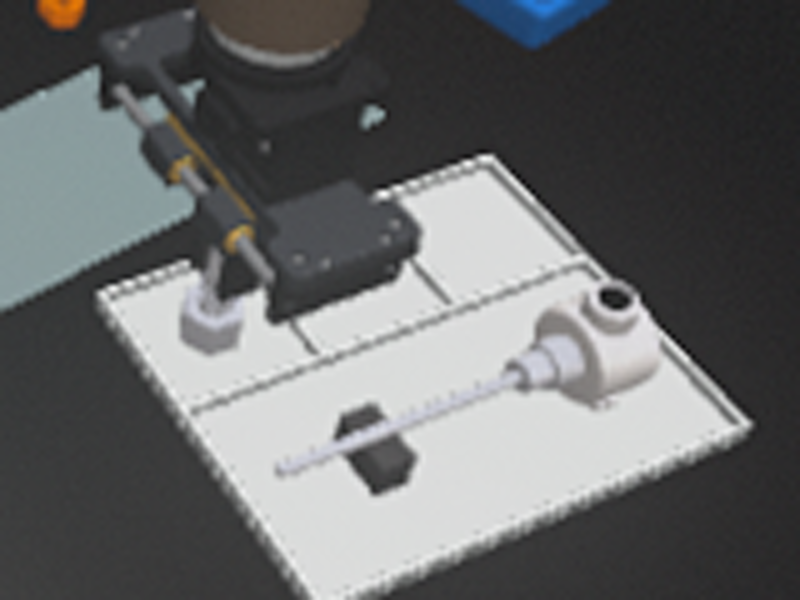

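```bash
python3 - <<'E'
from h import *
p=pocket(T1,0,-.09)
env.gripper_to(34/87); st('rel'); env.dwell(.3); mv(*p,.2,.2); st()
env.gripper_to(64/87)
env.goto([.525,-.20,.2],[-90,0,0]); env.dwell(.15)
snap('t4','scene',(340,500,160,280),5)
f=snap('p0','wrist'); g=cv2.cvtColor(f['image'],cv2.COLOR_BGR2GRAY)
u,v=proj(f,[.4326,-.2449,.031])[0].astype(int); x0,y0=u-40,max(v-40,0); print(u,v,x0,y0)
cv2.imwrite('pics/p0c.png',cv2.resize(f['image'][y0:y0+80,x0:x0+80],None,fx=7,fy=7,interpolation=cv2.INTER_LANCZOS4))
r=env.trace(f,'puck_mid'); 
for q in r[:3]:
    m=q['mask']; ys,xs=np.nonzero(m); print(q['score'],len(xs),xs.mean(),ys.mean(),at_z(f,[(xs.min()+xs.max())/2,(ys.min()+ys.max())/2],.025))
import pickle; pickle.dump(f,open('p0.pkl','wb')); st()
E
```

```text
rel 43.91 [0.5795 0.1108 0.048 ] [-89.9   0.1  81.6] F [ 0.  -0.  -0.1] w 33.8
 45.12 [0.5795 0.1109 0.1986] [-89.7   0.1  81.6] F [ 0.9  0.2 -0.2] w 34.2
277 94 237 54
0.94 1167 279.4610111396744 95.49100257069409 [[ 0.43342401 -0.24356806  0.025     ]]
 47.42 [ 0.5254 -0.1993  0.1999] [-90.    0.    0.1] F [ 0.2 -0.2 -0.7] w 64.4
```

View pics/t4.png

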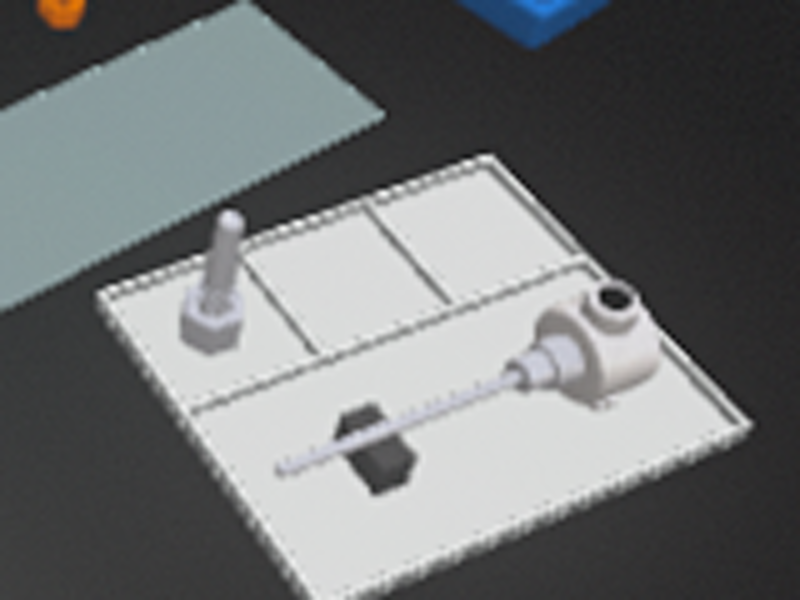

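View pics/p0c.png

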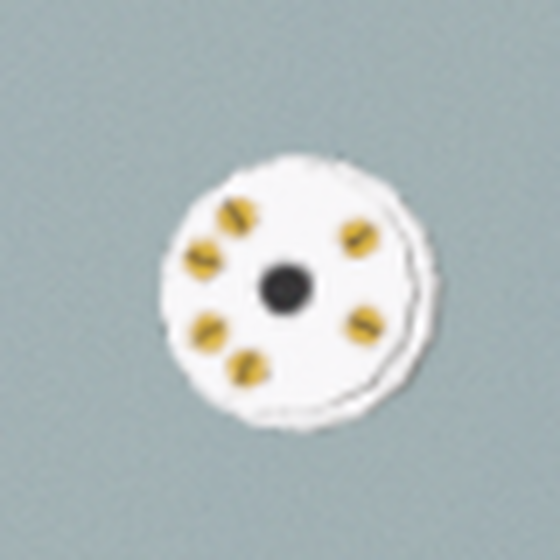

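The thermowell stands upright in its pocket at (212,320). The puck's hole fixes it at (0.433,-0.245). I'll place it in the middle probe pocket with the jaws diagonal, so the fingers stay off the ribs and the gripper body clears both the thermowell and the probe head.

```bash
python3 - <<'E'
from h import *
xy=np.array([.4333,-.2448]); p=pocket(T1,0,0); yaw=T1[2]+45
a=env.inverse_kinematics([*xy,.2],[-90,0,yaw]); b=env.inverse_kinematics([*p,.01],[-90,0,yaw]); print(np.round(a),np.round(b))
approach(xy,.008,yaw,64); env.gripper_to(0.0,grasp_force=12); st('grip'); lift(xy)
snap('p2','scene',(180,340,110,230),5)
place(p,.009,yaw); snap('p3','scene',(340,500,160,280),5)
E
```

```text
[-11.  11. -19.   0. -60. -43.] [ 33.  34. -13.  -0. -43. -87.]
at part hit=False 49.72 [ 0.4338 -0.2449  0.0085] [-90.1  -0.   36.7] F [ 0.7  0.3 -0.5] w 64.3
grip 50.23 [ 0.4336 -0.2449  0.0083] [-90.   -0.   36.7] F [-1.3  0.   2.2] w 43.1
lifted 51.33 [ 0.4324 -0.2445  0.1986] [-89.9   0.1  36.6] F [-0.1  0.5 -0.9] w 43.6
above 54.3 [0.5944 0.2007 0.0226] [-90.   -0.2  36.7] F [-0.2  0.2 -1. ] w 43.4
down hit=True 54.74 [0.5936 0.2003 0.0086] [-90.   -0.   36.7] F [-0.8  0.2  2.1] w 43.6
```

View pics/p2.png

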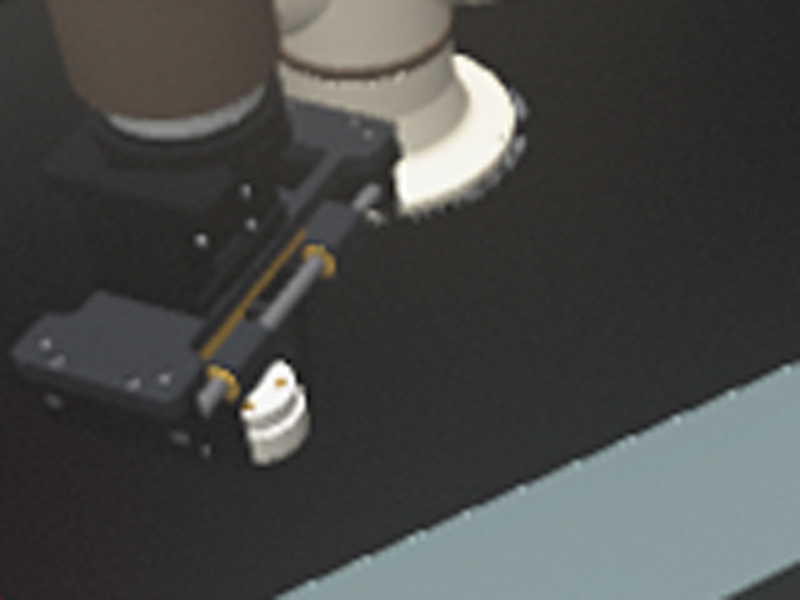

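View pics/p3.png

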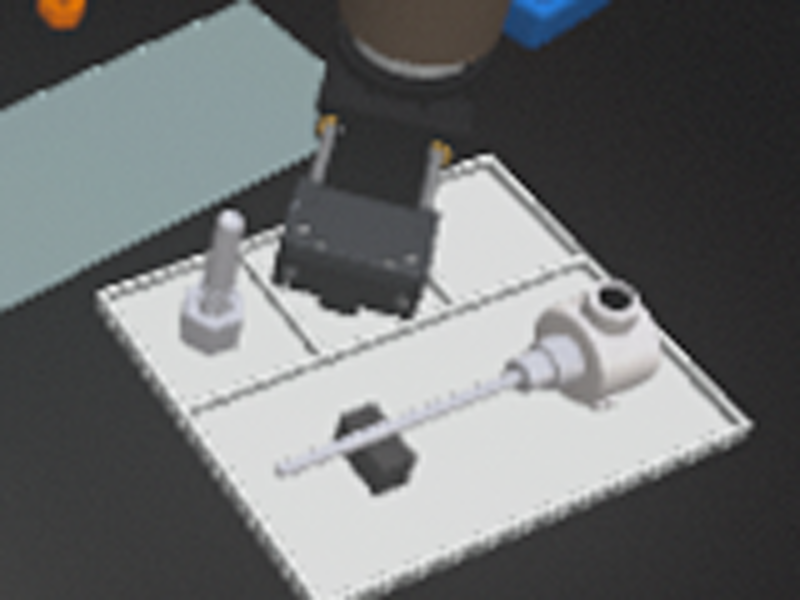

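```bash
python3 - <<'E'
from h import *
p=pocket(T1,0,0)
env.gripper_to(56/87); st('rel'); env.dwell(.2); mv(*p,.2,.2); env.goto([.6,0.02,.33],[-90,0,0]); env.dwell(.3)
snap('f1','scene',(150,510,130,390),2.2); f=snap('f2','wrist',None,1.2); st()
snap('f3','scene',(340,500,160,280),5)
E
```

```text
rel 55.36 [0.593  0.2    0.0084] [-90.    0.1  36.6] F [ 0.6 -0.  -0.1] w 55.7
 57.96 [0.6    0.0206 0.3296] [-90.    0.    0.1] F [-0.5 -0.   0.4] w 56.1
```

View pics/f1.png

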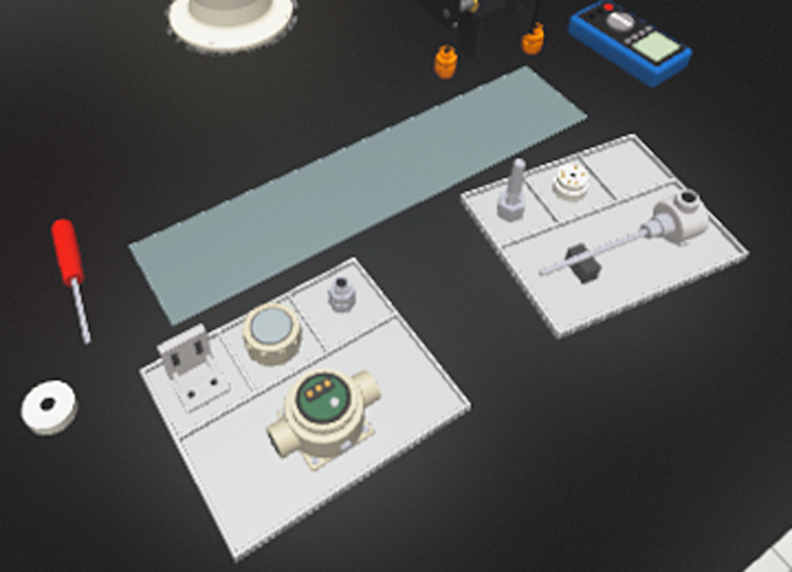

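View pics/f2.png

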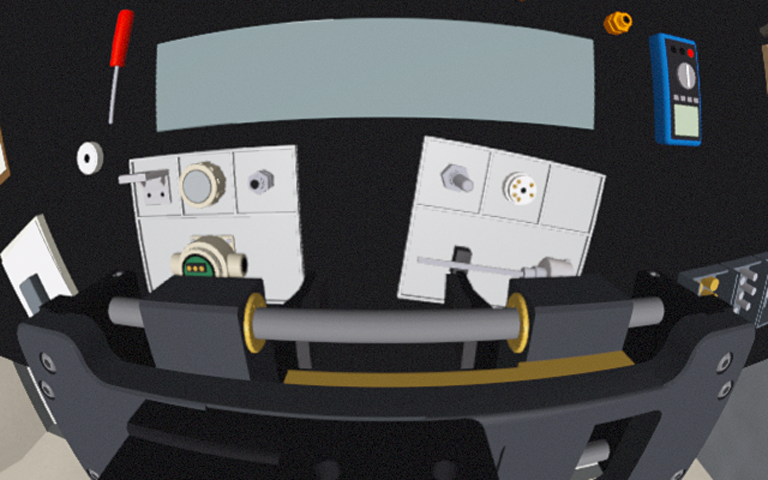

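View pics/f3.png

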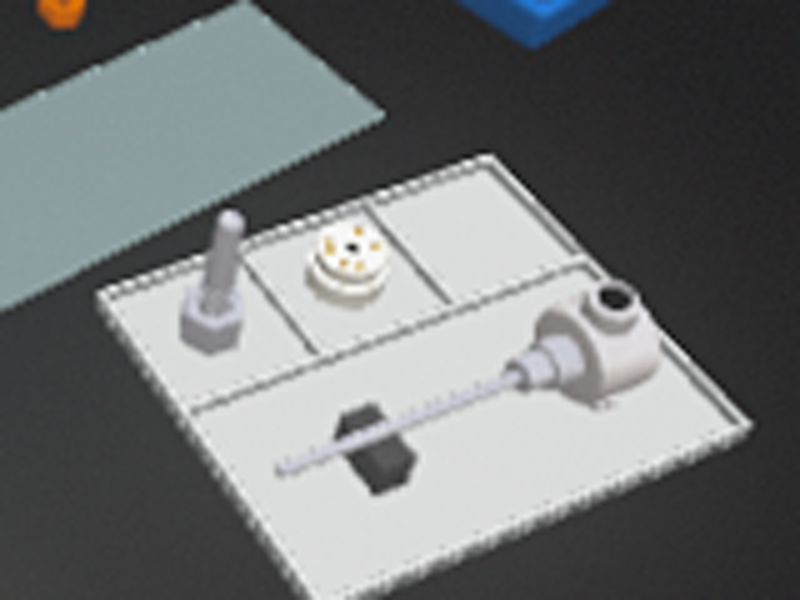

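All five parts stand upright in their own pockets. In the overview, the bracket is at (192,365), cover (270,332), gland (342,293), thermowell (512,200) and puck (570,180). The bystanders and orange glands are where they were, and the gripper is clear, so I hand in.

```bash
python3 - <<'E'
from h import *
env.close_job(); print('done')
E
```

```text
the job is handed in; nothing more can be done
done
```

Both kits are made up and the job is handed in at about 58 s of the 115 s allowed.

- **Transmitter tray:** the bracket is in the y = -90 pocket, the cover in the middle pocket and the plated gland in the +90 pocket.
- **Probe tray:** the thermowell is in the -90 pocket and the puck in the middle pocket; the +90 pocket is left empty.

**Last checks:** each part was lowered until it touched, within 1 mm of the height expected for the pocket floor, and only then released. The final scene and wrist pictures show all five parts upright and clear of the ribs. The multimeter, screwdriver, tape roll and orange look-alikes appear where they were, judged by eye and not measured.

**Disagreements:**
- The side camera put things about 20 mm away from where the scene and wrist cameras did, so I did not use it.
- The networks also reported some false finds, which I rejected against the pictures.

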